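Open the catch box and send the film can down the chute

TASK

Flip the catch box's hinged lid up and over past upright, so that it leans back on its stays and stays open by itself. Then push the film can that stands before the mouth of the chute over the edge of the shelf, so that it goes down the chute and comes to rest in the open box. Do it all with the fingertips: do not pinch, lift or carry the can or grip the lid, and leave the spare film can and the other things standing around undisturbed.

Things in the scene. Friction and masses are not known exactly. Their poses are not given: they have to be found in the camera images.
- station: The fixed loading station in one piece: pine catch box (140 x 150 mm outside, 85 mm high, walls and floor 10 mm), painted pine shelf, and the galvanised chute between them. Origin: on the table under the box's centre; x points to the lid's hinge, away from the robot and to its left, y from the box up the chute to the shelf, z up. Two thin steel stays behind the box carry the open lid.
- lid (a joint): Angle of the box's lid: 0 shut, growing as it swings up and over towards the station's +x about the box's back rim; 1.57 upright, 2.0 on its stays. Only gravity holds it: below about 1.4 it falls shut, above about 1.6 it falls open. A pine board 162 x 150 x 10 mm, about 0.15 kg, no handle or latch, two battens 4 mm high on top. About 1 N up at the front edge opens it.
- lid_front (a point): Middle of the lid's lower front edge (moves with the lid), 162 mm from the hinge axis. Shut, it is 85 mm above the table and stands 22 mm proud of the box's front wall over the box's whole width: room for a fingertip from below. Its axes turn with the lid; shut they equal the station's.
- lid_hinge (a point): Middle of the lid's hinge axis, on top of the box's back wall, 85 mm above the table. The axis lies along the station's y; the lid's underside turns about this line. Axes as the station's.
- box_floor (a point): Centre of the inner floor of the catch box (inside 120 x 130 mm), 10 mm above the table.
- chute_head (a point): Middle of the chute's upper end, at the shelf's edge and level with its top. Chute floor 72 mm wide, sloping down at 39 degrees towards -y of the station, side walls about 30 mm high. Two flared cheeks 26 mm high stand on the shelf either side, from 74 mm apart at the edge to 110 mm apart 40 mm back from it.
- shelf_top (a point): Middle of the painted shelf's top, 185 mm above the table. The board is 230 mm (station x) by 220 mm (station y), from the chute's edge (110 mm to -y of this point) to the far end; an upstand 32 mm high and 14 mm thick runs along its back (+x) edge. Axes as the station's.
- chute_mid (a point): Middle of the chute floor, half way down, 143 mm above the table.
- chute_foot (a point): Middle of the chute's lower end, 101 mm above the table, 6 mm outside the side wall of the box and just above the shut lid. What slides down drops off here over the side wall into the box.
- film_can: The film can to send down: red plastic, 31 mm across, 51 mm high, cap (top 7 mm) 34 mm across, about 32 g, upright on the shelf before the chute's mouth, 50 to 75 mm back from the edge, up to 30 mm off the middle. Origin: centre of its underside, z up its axis. It slides upright when pushed 10 to 20 mm above the shelf and tips into the chute once its middle passes the edge.
- film_can_center (a point): Centre of the film can, half way up (25.5 mm above its underside).
- spare_can: A second red film can of the same kind, upright at the far (+y), back (+x) corner of the shelf: leave it. Origin: centre of its underside.
- slide_mount: Dark glass slide mount, 50 x 50 x 4 mm, lying near the middle of the far (+y) end of the shelf: leave it. Origin: centre of its underside.
- slide_viewer: Brass slide viewer, 85 x 75 x 60 mm with an eyepiece 22 mm long, on the table before the box and to its right: leave it. Origin: centre of its underside.
- release_plate: Silver tripod quick-release plate, 52 x 40 x 8 mm with a screw 11 mm high, lying on the table in front of the chute: leave it. Origin: centre of its underside.
- loupe: Black loupe, 44 mm across and 46 mm high, on the table close to the right (station -y) of the box: leave it. Origin: centre of its underside.
- camera_lens: Black camera lens standing on its mount, 71 mm across and 58 mm high, on the table behind the chute: leave it. Origin: centre of its underside.
Mind the look-alikes: they are no part of the job. What is shaped like the film_can but green or yellow is not meant.

How it is judged:
On the way, in this order (a step that is already met when the one before it is completed fails the run):
1. the lid has gone past upright and leans open on its stays, the can still on the shelf (value of joint lid above 1.85 rad and height (world z) of film_can_center above 0.195 m), for 0.2 s.
2. the film can goes down the chute (distance between film_can_center and chute_mid below 0.055 m and y of film_can_center in the frame of station between 0.085 and 0.17 m).
At the end, for the whole second after the job is handed in: The lid stands open past 1.85 rad (106 degrees), at rest and held by gravity alone; the film can lies at rest inside the catch box (its centre within the box's walls and less than 60 mm above the table) (value of joint lid above 1.85 rad and velocity of joint lid between -0.1 and 0.1 rad/s and x of film_can_center in the frame of station between -0.06 and 0.06 m and y of film_can_center in the frame of station between -0.065 and 0.065 m and height (world z) of film_can_center below 0.06 m and linear speed of film_can below 0.05 m/s); the robot touches nothing.
It fails at once if the film can is lifted (its centre more than 25 mm above where it stood) (height (world z) of film_can_center above 0.2355 m).
It fails at once if the film can is pinched or struck (more than 12 N from the fingers) (contact force between the fingers and film_can above 12 N).
It fails at once if the lid is gripped or forced (more than 25 N from the fingers) (contact force between the fingers and lid above 25 N).
It fails at once if a bystander is disturbed (moved more than 15 mm) (distance of any of spare_can, slide_mount, slide_viewer, release_plate, loupe, camera_lens from where it was at the start of the episode above 0.015 m).
It also fails if it takes over 62 s, if anything falls off the work surface, if the arm or the gripper's body presses on something with over 40 N, if the wrist force passes 120 N, or if a joint passes its speed limit or range.

ROBOT

A 7-joint arm with a two-finger parallel gripper is mounted at the origin on the work surface. World frame = base frame: x ahead of the robot, y to its left, z up, the work surface at z = 0. Lengths are in m, angles in rad, forces in N, time in s.
With the tool pointing down it reaches from about 0.4 to 0.85 m from the base axis. Payload 6.9 kg.
Tool frame: the origin (TCP) lies at the very end of the fingers, on their centre line; the grasp point (between the pads) lies 19 mm behind it (grip_point_offset is the distance from the TCP to the grasp point, in m); z points along the fingers, y is the line along which they close (so a half turn about z gives the same grasp; the last joint's range is limited). The gripper opens to 85 mm and grips with 20 to 120 N. Pads are 22 mm wide; open, the fingers measure 114 mm over their backs; the gripper's body (76 mm by 85 mm) begins 54 mm behind the grasp point. The pads swing forward as they close: fully open they stand 13 mm farther back than shut.
Start: joints at [1.208, 0.507, -0.238, 1.5, 0.126, 1.149, -0.155], TCP at [0.282, -0.558, 0.203] pointing down, gripper open.
Joint ranges: [-3.08, 3.08], [-0.24, 2.05], [-1.43, 1.35], [0, 2.5], [-1.52, 4.66], [0.17, 1.96], [-2.89, 2.89]. Speed limits (rad/s): [2.39, 2.39, 3.14, 3.14, 3.14, 3.14, 3.14].

INTERFACE

Orientations are given as a rotation vector (axis times angle).
In Python, from bench import * gives the robot as it stands.
- The arm moves only by the tool jog_arm, never from a script. Its argument "increments" is a list of rows, each a list of 4 numbers: the shift along the tool's x, y, z normalised to -1 to 1, where 1 is 0.4 m, then the turn about the tool's z normalised to -1 to 1, where 1 is 2 pi rad. A call has 1 to 8 rows; each row shifts and turns the commanded pose from where the row before left it, along the tool's axes as they then stand; what a row does not reach is not made up. A row lasts 1/12 s, in which the tool goes at most 41.7 mm and 7.16 degrees, less where a joint would pass 70% of its speed; a pose out of reach is approached as far as the arm can. A call with a number of a shift or a turn outside -1 to 1 is refused whole. A call with a gripper value outside its range is refused whole. "gripper" is the gripper's target within -1 to 1 (fully open at 1, half-way at 0, shut at -1), set as the call begins (left out, the last holds). The fingers move at their own pace and stop on an object; the grip force is fixed at half the most. Time passes only in rows, so rows that do not move let the fingers close. It gives the time, the measured TCP pose, the force, the opening and the grip force at its end, in the units of the state.
- get_obs(): the state, without advancing time (a new reading comes with each control period).
- camera(name): name is "scene" or "side" or "wrist"; returns a dict with "color" (480x640x3 uint8, red, green, blue), "fx", "fy", "cx", "cy" (pixels), "R" (3x3) and "t" (3): a world point X has camera coordinates R X + t. Camera axes: x right, y down, z forward; pixel columns grow to the right and rows downward; lengths in m; the calibration is good to about 2 mm. A picture is of the moment at which its call begins. There is no depth.
- close_job(): hands the job in; it is judged then, once.
Trained networks look in a picture, given as the dict that the camera call returned (one of the last four; its "shot" number tells which), for a name from the list of things; names that differ only in an ending like _2 or _b are one class to them, and where a whole thing is asked for, a point or a joint stands for the part that bears it (a point fixed in the world has none). Each returns a list of dicts, best first, with "confidence" (0 to 1); they miss things now and then, are a little off and sometimes report something else, mostly with a low value. They report only what shows in the picture. A call takes as long as a camera call. They do not tell look-alikes from the thing itself.
- boxes_of(picture, target): "bbox" ([left, top, right, bottom] in pixels, round what is visible of it).
- place_of(picture, target): "uv" ([column, row] in pixels: a listed point, or the origin of a listed thing).
The state is a dict: "clock": time; "joint_positions": joint angles; "qd": joint speeds; "joint_torque": joint torques, N m; "eef_pos": TCP position; "tcp_rot": TCP orientation; "force": force on the tool from outside, world axes, zero at the start; "wrist_torque": the same for the moment, N m; "finger_gap": finger opening in m; "gripper_force": force on a finger pad.
Only numpy, scipy, OpenCV 4.12 (cv2) and the standard library are available. Lean on these libraries where they do the work, as an engineer would, in place of code of your own. Each camera call takes 0.05 s, during which the arm holds its last target. There are 200 camera calls.

## Working session

There is one attempt and no reset: what is moved stays moved. The work goes in short steps, Python scripts to look and compute and a tool call to move; the robot and the scene stay as the last step left them, time stands still between calls to the robot, and variables do not carry over. Pictures are saved under pics/ and viewed, at most 10 in all, crops included, and the job is handed in when it is done.

Besides the shell and the picture viewer there is one more tool, called after "Request:" in YAML: its name, and indented under it one key for each argument. jog_arm: Moves the arm, as the interface text tells. Its arguments: {"type":"object","properties":{"increments":{"type":"array"},"gripper":{"type":"number"}},"required":["increments"]}

```bash
mkdir -p pics; cat > h.py <<'E'
from bench import *
import numpy as np, cv2
from scipy.spatial.transform import Rotation as Ro
def ray(c,uv):
    R=np.array(c["R"]);t=np.array(c["t"])
    d=R.T@np.array([(uv[0]-c["cx"])/c["fx"],(uv[1]-c["cy"])/c["fy"],1.]);return -R.T@t,d
def atz(c,uv,z):
    o,d=ray(c,uv);return o+d*(z-o[2])/d[2]
def proj(c,X):
    p=np.array(c["R"])@X+np.array(c["t"]);return np.array([c["fx"]*p[0]/p[2]+c["cx"],c["fy"]*p[1]/p[2]+c["cy"]])
def tri(c1,a,c2,b):
    o1,d1=ray(c1,a);o2,d2=ray(c2,b)
    s=np.linalg.lstsq(np.stack([d1,-d2],1),o2-o1,rcond=None)[0]
    p,q=o1+d1*s[0],o2+d2*s[1];return (p+q)/2,np.linalg.norm(p-q)
def save(c,n): cv2.imwrite("pics/"+n,c["color"][:,:,::-1])
E
python3 - <<'E'
from h import *
o=get_obs();print(o["clock"],o["eef_pos"],o["tcp_rot"],o["finger_gap"])
Z=dict(lid_front=.085,lid_hinge=.085,box_floor=.01,chute_head=.185,shelf_top=.185,chute_mid=.143,chute_foot=.101,film_can=.185,film_can_center=.2105,spare_can=.185,slide_mount=.185,slide_viewer=0,release_plate=0,loupe=0,camera_lens=0)
cs={n:camera(n) for n in("scene","side")}
for n,c in cs.items():
    save(c,n+"0.png")
for k,z in Z.items():
    for n,c in cs.items():
        for r in place_of(c,k)[:3]:
            print(k,n,round(r["confidence"],2),np.round(r["uv"],0),np.round(atz(c,r["uv"],z),3))
E
```

```text
0.0 [ 0.28149466 -0.55738699  0.20254023] [-3.05436044e+00 -7.27745989e-01  7.29939732e-04] 0.0854139419592604
lid_front scene 0.67 [259. 287.] [ 0.566 -0.195  0.085]
lid_front scene 0.53 [418. 187.] [0.317 0.232 0.085]
lid_front scene 0.3 [388. 336.] [0.747 0.002 0.085]
lid_front side 0.84 [344. 305.] [ 0.572 -0.193  0.085]
lid_front side 0.69 [292. 150.] [0.533 0.42  0.085]
lid_hinge scene 0.59 [324. 333.] [ 0.712 -0.105  0.085]
lid_hinge scene 0.47 [346. 255.] [ 0.516 -0.006  0.085]
lid_hinge side 0.78 [412. 267.] [ 0.712 -0.111  0.085]
box_floor side 0.67 [282. 171.] [0.502 0.446 0.01 ]
chute_head scene 0.89 [364. 225.] [0.552 0.016 0.185]
chute_head side 0.69 [320. 189.] [0.558 0.024 0.185]
chute_head side 0.32 [265. 160.] [0.457 0.164 0.185]
shelf_top scene 0.77 [397. 203.] [0.5   0.103 0.185]
shelf_top side 0.87 [283. 173.] [0.492 0.097 0.185]
shelf_top side 0.31 [293. 150.] [0.521 0.207 0.185]
chute_mid scene 0.58 [343. 252.] [ 0.571 -0.029  0.143]
chute_mid side 0.64 [338. 220.] [ 0.586 -0.023  0.143]
chute_foot scene 0.73 [324. 285.] [ 0.607 -0.077  0.101]
chute_foot side 0
[... 953 characters left out ...]
284. 172.] [0.494 0.103 0.185]
slide_mount side 0.55 [266. 160.] [0.46  0.16  0.185]
slide_viewer scene 0.69 [169. 318.] [ 0.52  -0.375 -0.   ]
slide_viewer side 0.63 [299. 179.] [0.548 0.409 0.   ]
slide_viewer side 0.56 [334. 444.] [ 0.526 -0.383  0.   ]
release_plate scene 0.61 [320. 292.] [ 0.521 -0.061  0.   ]
release_plate side 0.97 [305. 292.] [ 0.518 -0.061  0.   ]
loupe scene 0.68 [229. 372.] [ 0.687 -0.277 -0.   ]
loupe scene 0.62 [384. 213.] [0.285 0.167 0.   ]
camera_lens scene 0.61 [388. 341.] [0.686 0.032 0.   ]
camera_lens scene 0.17 [231. 370.] [ 0.681 -0.273  0.   ]
camera_lens side 0.78 [370. 257.] [0.673 0.033 0.   ]
camera_lens side 0.55 [307. 294.] [ 0.521 -0.067  0.   ]
```

View pics/scene0.png

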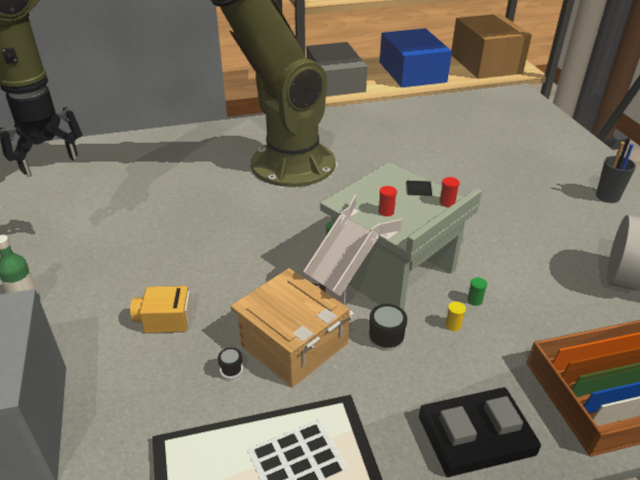

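View pics/side0.png

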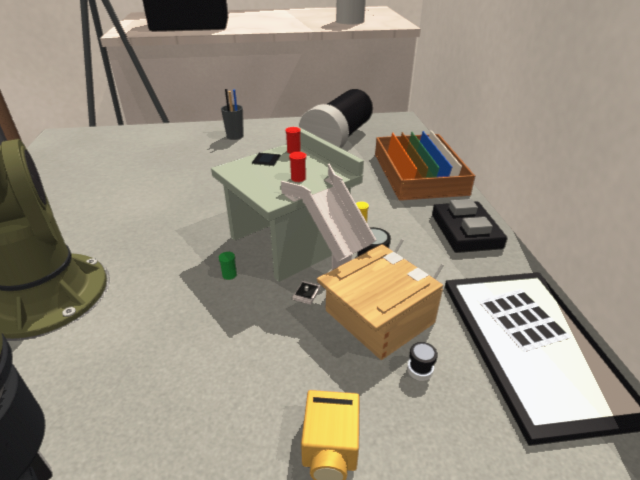

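The scene shows the box at (290,320), the chute at (345,250), and the shelf with two red cans. The can to push is at (387,200), before the chute mouth, and the spare is at (449,192). The green and yellow cans stand on the table. The side view agrees. Next I'll fit the station pose from the detected points.

```bash
cat >> h.py <<'E'
from scipy.optimize import least_squares
def st():
    d=np.load("st.npy");th=d[2];ex=np.array([np.cos(th),np.sin(th)]);ey=np.array([-ex[1],ex[0]]);return d[:2],ex,ey,th
def toS(p):
    o,ex,ey,_=st();q=np.array(p[:2])-o;return np.array([q@ex,q@ey])
def where():
    g=get_obs();R=Ro.from_rotvec(g["tcp_rot"]).as_matrix()
    print("t",round(g["clock"],2),"S",np.round(toS(g["eef_pos"]),4),"z",round(g["eef_pos"][2],4),"yaw-th deg",round(np.degrees(np.arctan2(R[1,0],R[0,0])-st()[3]),2),"tool z",np.round(R[:,2],3),"F",np.round(g["force"],1),"gap",round(g["finger_gap"],3))
E
python3 - <<'E'
from h import *
P=dict(lid_front=(-.092,0,.085),lid_hinge=(.07,0,.085),chute_head=(0,.185,.185),shelf_top=(0,.295,.185),chute_mid=(0,.133,.143),chute_foot=(0,.081,.101))
ob=[]
for n in("scene","side"):
    c=camera(n)
    for k,X in P.items():
        r=place_of(c,k)
        if r: ob.append((c,np.array(r[0]["uv"]),np.array(X),k,n))
    for k,z in(("film_can",.185),("film_can_center",.2105)):
        for r in place_of(c,k):print(n,k,round(r["confidence"],2),np.round(atz(c,r["uv"],z),4))
def f(d,raw=False):
    R=Ro.from_euler("z",d[2]).as_matrix()
    e=[proj(c,R@X+[d[0],d[1],0])-u for c,u,X,k,n in ob]
    return np.ravel(e)
s=least_squares(f,[.652,-.144,.54],loss="soft_l1",f_scale=2)
np.save("st.npy",s.x);print(s.x,np.degrees(s.x[2]))
for o,e in zip(ob,f(s.x).reshape(-1,2)):print(o[3],o[4],e.round(1))
print("can S",toS((.525,.065)))
where()
E
```

```text
scene film_can 0.94 [0.7851 0.1364 0.185 ]
scene film_can 0.68 [0.8394 0.0618 0.185 ]
scene film_can 0.67 [0.5268 0.0671 0.185 ]
scene film_can 0.63 [ 0.5915 -0.0554  0.185 ]
scene film_can 0.19 [ 0.8376 -0.0417  0.185 ]
scene film_can_center 0.91 [0.8412 0.0677 0.2105]
scene film_can_center 0.8 [0.7964 0.1249 0.2105]
scene film_can_center 0.79 [0.5244 0.0662 0.2105]
scene film_can_center 0.55 [ 0.593  -0.0593  0.2105]
side film_can 0.88 [0.5224 0.0567 0.185 ]
side film_can 0.65 [ 0.3934 -0.212   0.185 ]
side film_can 0.45 [ 0.6136 -0.1009  0.185 ]
side film_can_center 0.69 [ 0.6154 -0.1037  0.2105]
side film_can_center 0.68 [0.5232 0.0885 0.2105]
side film_can_center 0.6 [ 0.3982 -0.215   0.2105]
side film_can_center 0.4 [ 0.5448 -0.3196  0.2105]
[ 0.65020177 -0.14527063  0.5460353 ] 31.285518142741964
lid_front scene [-0.1 -0.8]
lid_hinge scene [-1.   1.5]
chute_head scene [-3.6 -0. ]
shelf_top scene [ 0.2 -0.7]
chute_foot scene [0.4 0.3]
lid_front side [ 0.3 -0.6]
lid_hinge side [-0.1 -3.7]
chute_head side [-0.7 -2. ]
shelf_top side [3.5 0.6]
chute_mid side [-2.2  2.3]
chute_foot side [ 0.4 -1.7]
can S [0.002198   0.24471287]
t 2.5 S [-0.5291 -0.1613] z 0.2034 yaw-th deg -4.48 tool z [-0.  0. -1.] F [ 0.3  0.3 -0.1] gap 0.086
```

Request:
jog_arm:
  increments:
    - [0, 0, 0, -0.0124]
    - [0.082, -0.029, 0, 0]
    - [0.082, -0.029, 0, 0]
    - [0.082, -0.029, 0, 0]
    - [0.082, -0.029, 0, 0]
    - [0.082, -0.029, 0, 0]
    - [0.082, -0.029, 0, 0]
  gripper: -1

```text
clock: 3.08
eef_pos: [0.4148, -0.3949, 0.2036]
tcp_rot: [3.025, 0.846, 0.0]
force: [1.0, -0.4, 0.4]
finger_gap: 0.0004
gripper_force: 0.0
```

Request:
jog_arm:
  increments:
    - [0.082, -0.029, 0, 0]
    - [0.082, -0.029, 0, 0]
    - [0.082, -0.029, 0, 0]
    - [0.082, -0.029, 0, 0]
    - [0.082, -0.029, 0, 0]
    - [0, 0, 0, 0]
    - [0, 0, 0, 0]

```text
clock: 3.67
eef_pos: [0.5256, -0.2589, 0.2034]
tcp_rot: [-3.023, -0.854, -0.002]
force: [-0.7, -0.9, -0.4]
finger_gap: -0.0001
gripper_force: 0.0
```

```bash
python3 -c "
from h import *
where()"
```

```text
t 3.67 S [-0.1655 -0.0324] z 0.2034 yaw-th deg 0.27 tool z [ 0.001  0.001 -1.   ] F [-0.7 -0.9 -0.4] gap -0.0
```

Request:
jog_arm:
  increments:
    - [0, 0, 0.082, 0]
    - [0, 0, 0.082, 0]
    - [0, 0, 0.082, 0]
    - [0, 0, 0.082, 0]
    - [0.06, -0.03, 0, 0]
    - [0.06, 0, 0, 0]
    - [0, 0, 0, 0]

```text
clock: 4.25
eef_pos: [0.5618, -0.2236, 0.0717]
tcp_rot: [-3.023, -0.851, -0.004]
force: [0.9, 1.2, 0.8]
finger_gap: 0.0001
gripper_force: 0.0
```

```bash
python3 -c "
from h import *
where()
c=camera('side');save(c,'side1.png')
i=c['color'][170:420,230:480,::-1];cv2.imwrite('pics/side1c.png',cv2.resize(i,None,fx=2.4,fy=2.4))"
```

```text
t 4.25 S [-0.1162 -0.021 ] z 0.0717 yaw-th deg 0.15 tool z [ 0.002  0.002 -1.   ] F [0.9 1.2 0.8] gap 0.0
```

View pics/side1c.png

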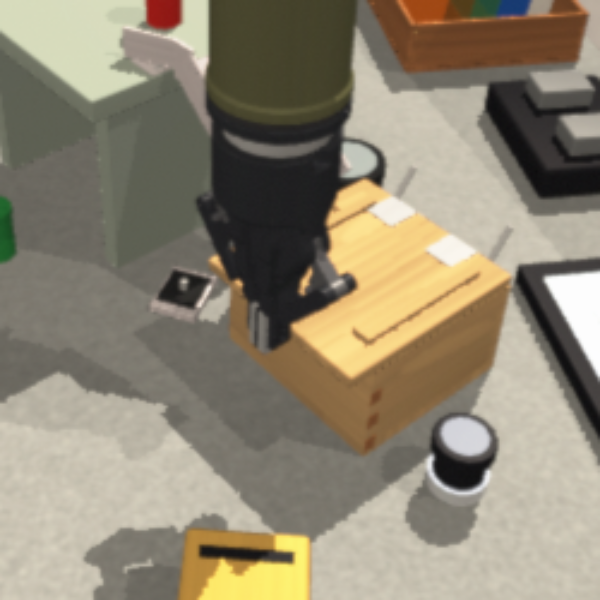

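The picture shows the shut fingers just in front of the lid's front edge, near its middle. I'll move in until they touch it.

Request:
jog_arm:
  increments:
    - [0.012, 0, 0, 0]
    - [0.012, 0, 0, 0]
    - [0.005, 0, 0, 0]
    - [0, 0, 0, 0]

```text
clock: 4.63
eef_pos: [0.5689, -0.2207, 0.0724]
tcp_rot: [3.025, 0.846, 0.001]
force: [-0.0, 0.3, 0.8]
finger_gap: 0.0002
gripper_force: 0.0
```

Request:
jog_arm:
  increments:
    - [0.004, 0, 0, 0]
    - [0, 0, 0, 0]

```text
clock: 4.8
eef_pos: [0.57, -0.2198, 0.0723]
tcp_rot: [3.025, 0.846, 0.0]
force: [-0.2, -0.4, 0.5]
finger_gap: -0.0004
gripper_force: 0.0
```

```bash
python3 -c "
from h import *
where()"
```

```text
t 4.8 S [-0.1072 -0.022 ] z 0.0723 yaw-th deg -0.04 tool z [ 0. -0. -1.] F [-0.2 -0.4  0.5] gap -0.0
```

Request:
jog_arm:
  increments:
    - [0.007, 0, 0, 0]
    - [0, 0, 0, 0]

```text
clock: 4.97
eef_pos: [0.5728, -0.2178, 0.0723]
tcp_rot: [-3.025, -0.847, -0.001]
force: [0.0, 0.2, -1.0]
finger_gap: 0.0003
gripper_force: 0.0
```

Request:
jog_arm:
  increments:
    - [0.005, 0, 0, 0]
    - [0, 0, 0, 0]

```text
clock: 5.13
eef_pos: [0.5745, -0.2167, 0.0722]
tcp_rot: [-3.025, -0.847, -0.001]
force: [-0.7, 0.1, -0.7]
finger_gap: 0.0001
gripper_force: 0.0
```

Request:
jog_arm:
  increments:
    - [0.004, 0, 0, 0]
    - [0, 0, 0, 0]

```text
clock: 5.3
eef_pos: [0.5758, -0.2159, 0.0722]
tcp_rot: [-3.025, -0.847, -0.0]
force: [-0.7, 0.6, 0.9]
finger_gap: 0.0001
gripper_force: 0.0
```

Request:
jog_arm:
  increments:
    - [0.004, 0, 0, 0]
    - [0, 0, 0, 0]

```text
clock: 5.47
eef_pos: [0.5771, -0.2151, 0.0722]
tcp_rot: [-3.025, -0.847, -0.0]
force: [-0.4, 0.7, 0.8]
finger_gap: -0.0001
gripper_force: 0.0
```

Request:
jog_arm:
  increments:
    - [0.003, 0, 0, 0]
    - [0, 0, 0, 0]

```text
clock: 5.63
eef_pos: [0.5781, -0.2146, 0.0722]
tcp_rot: [-3.025, -0.847, -0.0]
force: [0.0, 0.3, -0.2]
finger_gap: 0.0002
gripper_force: 0.0
```

Request:
jog_arm:
  increments:
    - [0.004, 0, 0, 0]
    - [0, 0, 0, 0]

```text
clock: 5.8
eef_pos: [0.5795, -0.2137, 0.0722]
tcp_rot: [-3.025, -0.847, -0.0]
force: [-0.3, 0.4, 0.3]
finger_gap: 0.0003
gripper_force: 0.0
```

Request:
jog_arm:
  increments:
    - [0.003, 0, 0, 0]
    - [0, 0, 0, 0]

```text
clock: 5.97
eef_pos: [0.5805, -0.2131, 0.0722]
tcp_rot: [-3.025, -0.847, -0.0]
force: [0.3, 1.1, 0.2]
finger_gap: 0.0001
gripper_force: 0.0
```

Request:
jog_arm:
  increments:
    - [0.003, 0, 0, 0]
    - [0, 0, 0, 0]

```text
clock: 6.13
eef_pos: [0.5816, -0.2125, 0.0722]
tcp_rot: [-3.025, -0.847, -0.0]
force: [0.6, 0.8, 0.4]
finger_gap: 0.0001
gripper_force: 0.0
```

```bash
python3 -c "
from h import *
where()
c=camera('side')
i=c['color'][220:370,300:450,::-1];cv2.imwrite('pics/side2c.png',cv2.resize(i,None,fx=4,fy=4))"
```

```text
t 6.13 S [-0.0936 -0.0218] z 0.0722 yaw-th deg -0.01 tool z [ 0.  0. -1.] F [0.6 0.8 0.4] gap 0.0
```

View pics/side2c.png

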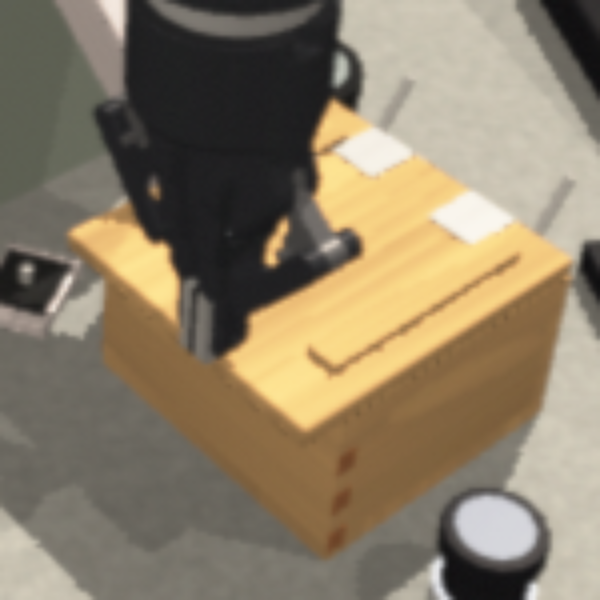

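The fingers sit right at the lid edge, with no contact force so far. I'll keep moving in.

Request:
jog_arm:
  increments:
    - [0.004, 0, 0, 0]
    - [0, 0, 0, 0]

```text
clock: 6.35
eef_pos: [0.583, -0.2116, 0.0722]
tcp_rot: [-3.025, -0.847, -0.0]
force: [-0.0, 0.5, 0.1]
finger_gap: 0.0005
gripper_force: 0.0
```

Request:
jog_arm:
  increments:
    - [0.004, 0, 0, 0]
    - [0, 0, 0, 0]

```text
clock: 6.52
eef_pos: [0.5844, -0.2107, 0.0722]
tcp_rot: [-3.025, -0.847, -0.001]
force: [-0.5, 0.4, 0.1]
finger_gap: 0.0002
gripper_force: 0.0
```

Request:
jog_arm:
  increments:
    - [0.004, 0, 0, 0]
    - [0, 0, 0, 0]

```text
clock: 6.68
eef_pos: [0.5858, -0.2099, 0.0722]
tcp_rot: [-3.025, -0.847, -0.0]
force: [-0.4, -0.6, 0.3]
finger_gap: -0.0004
gripper_force: 0.0
```

```bash
python3 -c "
from h import *
where()
o,ex,ey,th=st()
W=lambda x,y,z:np.array([*(o+x*ex+y*ey),z])
out=[]
for n in('side','scene'):
    c=camera(n);im=c['color'].copy()
    ce=proj(c,W(-.09,0,.085)).astype(int)
    k=5;x0,y0=ce-[40,60]
    big=cv2.resize(im[y0:y0+110,x0:x0+80],None,fx=k,fy=k,interpolation=cv2.INTER_CUBIC)
    f=lambda p:tuple(int(v) for v in ((proj(c,p)-[x0,y0])*k))
    for z in(.085,.095):cv2.line(big,f(W(-.092,-.075,z)),f(W(-.092,.075,z)),(0,0,255),1)
    cv2.line(big,f(W(-.07,-.075,0)),f(W(-.07,.075,0)),(0,255,255),1)
    p=get_obs()['eef_pos'];cv2.circle(big,f(np.array(p)),4,(0,255,0),-1)
    out.append(big)
    print(n,[(round(r['confidence'],2),np.round(atz(c,r['uv'],.085),4),toS(atz(c,r['uv'],.085)).round(4)) for r in place_of(c,'lid_front')])
cv2.imwrite('pics/z3.png',np.hstack(out)[:,:,::-1])"
```

```text
t 6.68 S [-0.0887 -0.0218] z 0.0722 yaw-th deg -0.01 tool z [ 0.  0. -1.] F [-0.4 -0.6  0.3] gap -0.0
side [(0.86, array([ 0.5714, -0.1867,  0.085 ]), array([-0.0889,  0.0055]))]
scene [(0.8, array([ 0.5697, -0.192 ,  0.085 ]), array([-0.0931,  0.0019])), (0.63, array([ 0.5949, -0.0723,  0.085 ]), array([-0.0093,  0.0911]))]
```

View pics/z3.png

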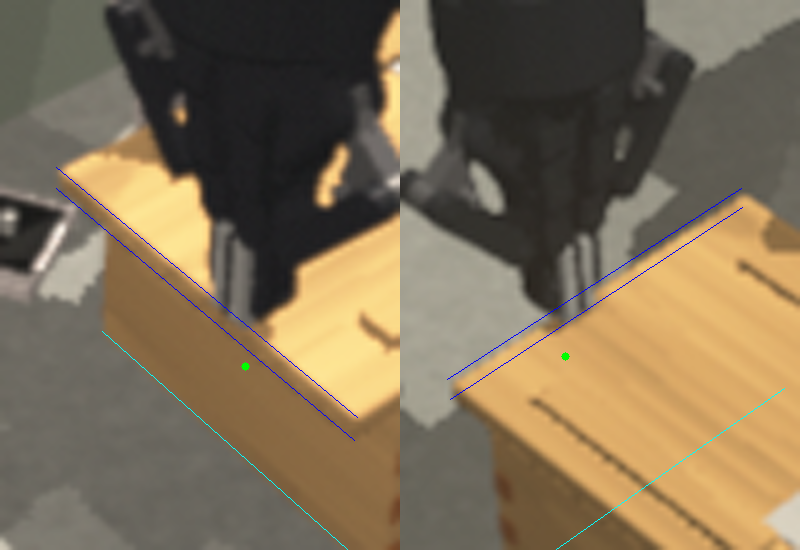

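```bash
python3 -c "
from h import *
o,ex,ey,th=st()
W=lambda x,y,z:np.array([*(o+x*ex+y*ey),z])
a={};C={}
for n,uv in(('side',(242,320)),('scene',(562,325))):
    c=camera(n);C[n]=c
    ce=proj(c,W(-.09,0,.085)).astype(int);x0=ce-[40,60]
    a[n]=x0+np.array([uv[0]-(400 if n=='scene' else 0),uv[1]])/5
    print(n,a[n],proj(c,np.array(get_obs()['eef_pos'])),atz(c,a[n],.072))
p,e=tri(C['side'],a['side'],C['scene'],a['scene']);print(p,e,toS(p))
c=camera('wrist');save(c,'w.png');print(c['R'],c['t'],proj(c,np.array(get_obs()['eef_pos'])))
"
```

```text
side [353.4 308. ] [353.98853613 317.39868017] [ 0.58855885 -0.18851802  0.072     ]
scene [252.4 294. ] [253.09900763 300.27259994] [ 0.56771335 -0.20846467  0.072     ]
[ 0.58492579 -0.20909792  0.09035263] 0.004222760040611338 [-0.08892992 -0.02064815]
[[ 5.19590776e-01 -8.54415223e-01 -2.29388070e-04]
 [-8.15023329e-01 -4.95716146e-01  3.00004126e-01]
 [-2.56441804e-01 -1.55692420e-01 -9.53937876e-01]] [-0.48463334  0.37336007  0.37238651] [317.4225477  284.14815009]
```

View pics/w.png

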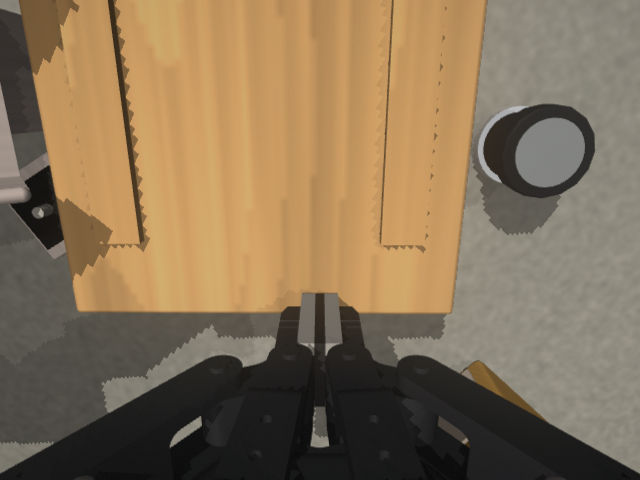

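```bash
python3 -c "
from h import *
c=camera('side')
for z in(.06,.0717,.08,.09,.1):print(z,proj(c,np.array([.5618,-.2236,z])))
import cv2
im=cv2.imread('pics/side1.png')
cv2.imwrite('pics/s1z.png',cv2.resize(im[270:340,310:380],None,fx=8,fy=8,interpolation=cv2.INTER_CUBIC))
"
```

```text
0.06 [341.04374956 329.80770255]
0.0717 [341.26393821 324.87802504]
0.08 [341.42272996 321.32292751]
0.09 [341.61697164 316.97416167]
0.1 [341.81448778 312.5520859 ]
```

View pics/s1z.png

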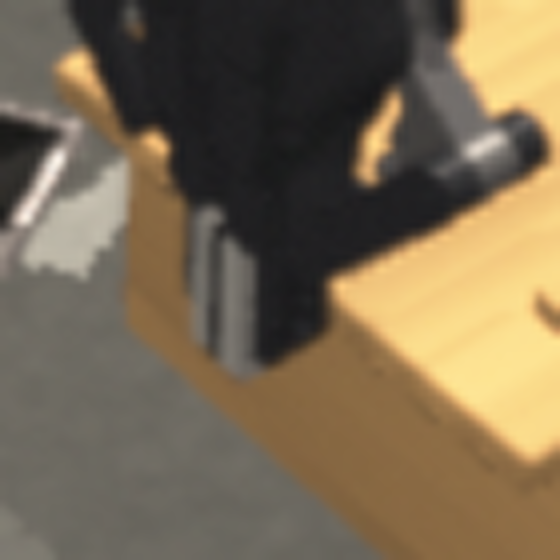

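The fingers really end about 20 mm above the reported TCP, so the tips are hovering over the lid's top. I'll touch the lid top gently to measure that offset.

Request:
jog_arm:
  increments:
    - [0, 0, 0.0025, 0]
    - [0, 0, 0, 0]

```text
clock: 7.25
eef_pos: [0.5853, -0.2102, 0.071]
tcp_rot: [-3.025, -0.846, 0.0]
force: [0.4, 0.3, -0.5]
finger_gap: 0.0001
gripper_force: 0.0
```

Request:
jog_arm:
  increments:
    - [0, 0, 0.0025, 0]
    - [0, 0, 0, 0]

```text
clock: 7.42
eef_pos: [0.5853, -0.2101, 0.07]
tcp_rot: [-3.025, -0.846, 0.0]
force: [0.5, -0.5, 0.4]
finger_gap: 0.0001
gripper_force: 0.0
```

Request:
jog_arm:
  increments:
    - [0, 0, 0.0025, 0]
    - [0, 0, 0, 0]

```text
clock: 7.58
eef_pos: [0.5853, -0.2101, 0.069]
tcp_rot: [-3.025, -0.847, 0.0]
force: [-0.3, -0.3, 1.0]
finger_gap: -0.0004
gripper_force: 0.0
```

Request:
jog_arm:
  increments:
    - [0, 0, 0.0025, 0]
    - [0, 0, 0, 0]

```text
clock: 7.75
eef_pos: [0.5854, -0.2101, 0.068]
tcp_rot: [-3.025, -0.847, 0.0]
force: [0.2, 0.0, -0.3]
finger_gap: -0.0
gripper_force: 0.0
```

Request:
jog_arm:
  increments:
    - [0, 0, 0.0025, 0]
    - [0, 0, 0, 0]

```text
clock: 7.92
eef_pos: [0.5855, -0.2102, 0.0673]
tcp_rot: [3.025, 0.846, 0.0]
force: [0.3, -0.9, -0.7]
finger_gap: 0.0001
gripper_force: 0.1
```

Request:
jog_arm:
  increments:
    - [0, 0, 0.0025, 0]
    - [0, 0, 0, 0]

```text
clock: 8.08
eef_pos: [0.5856, -0.2102, 0.0671]
tcp_rot: [3.025, 0.846, 0.001]
force: [-2.3, -0.4, 7.1]
finger_gap: 0.0002
gripper_force: 3.7
```

Request:
jog_arm:
  increments:
    - [0, 0, 0.0025, 0]
    - [0, 0, 0, 0]

```text
clock: 8.25
eef_pos: [0.5856, -0.2102, 0.067]
tcp_rot: [3.024, 0.846, 0.001]
force: [-4.0, 0.9, 13.2]
finger_gap: -0.0002
gripper_force: 7.0
```

The tips touch the lid (z = 0.095) at a reported TCP z of 0.067, so the real tip is 28 mm above the reported TCP. I'll back off and go down in front of the edge with that allowed for.

Request:
jog_arm:
  increments:
    - [0, 0, -0.03, 0]
    - [-0.04, 0, 0, 0]
    - [-0.035, 0, 0, 0]
    - [0, 0, 0.04, 0]
    - [0, 0, 0.04, 0]
    - [0.01, 0, 0, 0]
    - [0, 0, 0, 0]

```text
clock: 8.83
eef_pos: [0.5627, -0.2233, 0.0445]
tcp_rot: [-3.024, -0.846, 0.002]
force: [-0.0, 0.9, 0.3]
finger_gap: 0.0001
gripper_force: 0.0
```

Request:
jog_arm:
  increments:
    - [0.008, 0, 0, 0]
    - [0.008, 0, 0, 0]
    - [0, 0, 0, 0]

```text
clock: 9.08
eef_pos: [0.5701, -0.2197, 0.046]
tcp_rot: [3.025, 0.848, 0.003]
force: [0.6, -0.3, 0.4]
finger_gap: -0.0
gripper_force: 0.0
```

```bash
python3 -c "
from h import *
where()"
```

```text
t 9.08 S [-0.1071 -0.022 ] z 0.046 yaw-th deg 0.03 tool z [ 0.002  0.    -1.   ] F [ 0.6 -0.3  0.4] gap -0.0
```

Request:
jog_arm:
  increments:
    - [0.005, 0, 0, 0]
    - [0, 0, 0, 0]

```text
clock: 9.25
eef_pos: [0.571, -0.219, 0.0456]
tcp_rot: [3.025, 0.847, 0.001]
force: [0.1, 0.2, -0.1]
finger_gap: 0.0001
gripper_force: 0.0
```

Request:
jog_arm:
  increments:
    - [0.004, 0, 0, 0]
    - [0, 0, 0, 0]

```text
clock: 9.42
eef_pos: [0.572, -0.2183, 0.0453]
tcp_rot: [3.025, 0.847, 0.0]
force: [-0.3, -0.7, -0.6]
finger_gap: 0.0002
gripper_force: 0.0
```

Request:
jog_arm:
  increments:
    - [0.003, 0, 0, 0]
    - [0, 0, 0, 0]

```text
clock: 9.58
eef_pos: [0.5729, -0.2177, 0.0452]
tcp_rot: [-3.025, -0.847, -0.0]
force: [1.3, -0.9, -0.0]
finger_gap: 0.0003
gripper_force: 0.0
```

Request:
jog_arm:
  increments:
    - [0.003, 0, 0, 0]
    - [0, 0, 0, 0]

```text
clock: 9.75
eef_pos: [0.5734, -0.2175, 0.0451]
tcp_rot: [3.025, 0.846, -0.002]
force: [-1.9, -2.1, 0.3]
finger_gap: -0.0001
gripper_force: 0.8
```

Request:
jog_arm:
  increments:
    - [0.003, 0, 0, 0]
    - [0, 0, 0, 0]

```text
clock: 9.92
eef_pos: [0.5734, -0.2175, 0.045]
tcp_rot: [3.026, 0.845, -0.004]
force: [-4.3, -2.7, 2.6]
finger_gap: 0.0002
gripper_force: 2.4
```

Request:
jog_arm:
  increments:
    - [0.003, 0, 0, 0]
    - [0, 0, 0, 0]

```text
clock: 10.08
eef_pos: [0.5733, -0.2175, 0.045]
tcp_rot: [3.026, 0.844, -0.007]
force: [-6.2, -2.4, 4.7]
finger_gap: -0.0005
gripper_force: 3.8
```

Request:
jog_arm:
  increments:
    - [0.003, 0, 0, 0]
    - [0, 0, 0, 0]

```text
clock: 10.25
eef_pos: [0.5733, -0.2175, 0.045]
tcp_rot: [3.026, 0.843, -0.01]
force: [-9.8, -5.4, 6.8]
finger_gap: -0.0004
gripper_force: 5.3
```

Contact made. Now I'll lift while pressing.

Request:
jog_arm:
  increments:
    - [0, 0, -0.005, 0]
    - [0, 0, -0.005, 0]
    - [0, 0, -0.005, 0]
    - [0, 0, 0, 0]

```text
clock: 10.58
eef_pos: [0.5735, -0.2174, 0.0505]
tcp_rot: [-3.026, -0.843, 0.01]
force: [-6.7, -3.9, -0.0]
finger_gap: 0.0002
gripper_force: 4.2
```

```bash
python3 -c "
from h import *
where()
for n in('scene','side'):
    c=camera(n)
    for r in place_of(c,'lid_front')[:1]:
        print(n,r['confidence'],np.round(r['uv'],1))
        for a in(0,5,10):
            o,ex,ey,th=st();x=.07-.162*np.cos(np.radians(a));print(a,proj(c,np.array([*(o+x*ex),.085+.162*np.sin(np.radians(a))])))
"
```

```text
t 10.58 S [-0.103  -0.0218] z 0.0505 yaw-th deg -0.14 tool z [-0.006 -0.002 -1.   ] F [-6.7 -3.9 -0. ] gap 0.0
scene 0.86 [259.7 285.6]
0 [260.24714364 289.03260861]
5 [260.05079469 283.74590886]
10 [260.28879922 278.72102132]
```

Request:
jog_arm:
  increments:
    - [0.001, 0, -0.007, 0]
    - [0.001, 0, -0.007, 0]
    - [0.001, 0, -0.007, 0]
    - [0.001, 0, -0.007, 0]
    - [0.001, 0, -0.007, 0]
    - [0, 0, 0, 0]

```text
clock: 11.28
eef_pos: [0.5745, -0.2167, 0.0646]
tcp_rot: [-3.026, -0.843, 0.012]
force: [-9.4, -4.9, 0.0]
finger_gap: -0.0005
gripper_force: 5.1
```

```bash
python3 -c "
from h import *
where()
for n in('scene','side'):
    c=camera(n)
    for r in place_of(c,'lid_front')[:1]:
        print(n,r['confidence'],np.round(r['uv'],1))
        for a in(0,5,10,15):
            o,ex,ey,th=st();x=.07-.162*np.cos(np.radians(a));print(a,proj(c,np.array([*(o+x*ex),.085+.162*np.sin(np.radians(a))])))
"
```

```text
t 11.28 S [-0.1018 -0.0218] z 0.0646 yaw-th deg -0.16 tool z [-0.007 -0.002 -1.   ] F [-9.4 -4.9  0. ] gap -0.0
scene 0.8 [259.4 282.1]
0 [260.24714364 289.03260861]
5 [260.05079469 283.74590886]
10 [260.28879922 278.72102132]
15 [260.97092072 273.99586824]
```

Request:
jog_arm:
  increments:
    - [0.004, 0, -0.02, 0]
    - [0.005, 0, -0.018, 0]
    - [0.005, 0, -0.018, 0]
    - [0.006, 0, -0.017, 0]
    - [0.006, 0, -0.017, 0]
    - [0.007, 0, -0.016, 0]
    - [0.007, 0, -0.016, 0]
    - [0, 0, 0, 0]

```text
clock: 12.15
eef_pos: [0.5875, -0.2091, 0.1145]
tcp_rot: [3.026, 0.842, -0.014]
force: [-14.9, -6.5, 7.3]
finger_gap: -0.0002
gripper_force: 7.8
```

```bash
python3 -c "
from h import *
where()
for n in('scene','side'):
    c=camera(n)
    for r in place_of(c,'lid_front')[:1]:
        print(n,r['confidence'],np.round(r['uv'],1))
        for a in(0,15,20,25,30):
            o,ex,ey,th=st();x=.07-.162*np.cos(np.radians(a));print(a,proj(c,np.array([*(o+x*ex),.085+.162*np.sin(np.radians(a))])))
"
```

```text
t 12.15 S [-0.0868 -0.022 ] z 0.1145 yaw-th deg -0.19 tool z [-0.008 -0.003 -1.   ] F [-14.9  -6.5   7.3] gap -0.0
scene 0.6 [264.5 266.6]
0 [260.24714364 289.03260861]
15 [260.97092072 273.99586824]
20 [262.10503206 269.60892351]
25 [263.69677585 265.59898349]
30 [265.74918932 262.00486461]
side 0.83 [351.9 269. ]
0 [344.25219911 305.25318228]
15 [347.73123055 285.11187644]
20 [350.05121642 277.73577344]
25 [352.93968103 270.14674842]
30 [356.37628038 262.425939  ]
```

Request:
jog_arm:
  increments:
    - [0.002, 0, -0.016, 0]
    - [0.005, 0, -0.016, 0]
    - [0.008, 0, -0.016, 0]
    - [0.009, 0, -0.015, 0]
    - [0.009, 0, -0.015, 0]
    - [0.01, 0, -0.015, 0]
    - [0.01, 0, -0.014, 0]
    - [0, 0, -0.005, 0]

```text
clock: 13.02
eef_pos: [0.6123, -0.1934, 0.1599]
tcp_rot: [-3.024, -0.849, -0.004]
force: [-0.7, -0.4, 0.2]
finger_gap: -0.0
gripper_force: 0.2
```

```bash
python3 -c "
from h import *
where()
for n in('scene','side'):
    c=camera(n)
    for r in place_of(c,'lid_front')[:1]:
        print(n,r['confidence'],np.round(r['uv'],1))
        for a in(30,35,40,45,50):
            o,ex,ey,th=st();x=.07-.162*np.cos(np.radians(a));print(a,proj(c,np.array([*(o+x*ex),.085+.162*np.sin(np.radians(a))])))
"
```

```text
t 13.02 S [-0.0573 -0.0214] z 0.1599 yaw-th deg 0.09 tool z [ 0.003  0.001 -1.   ] F [-0.7 -0.4  0.2] gap -0.0
scene 0.79 [273.6 252.8]
30 [265.74918932 262.00486461]
35 [268.2622994  258.86502143]
40 [271.23269602 256.21708077]
45 [274.65309425 254.09728972]
50 [278.51189927 252.53987862]
side 0.92 [366.5 242. ]
30 [356.37628038 262.425939  ]
35 [360.33153197 254.65939399]
40 [364.76703456 246.93635282]
45 [369.63600549 239.34731716]
50 [374.88412797 231.98199654]
```

Request:
jog_arm:
  increments:
    - [0.02, 0, -0.014, 0]
    - [0.022, 0, -0.014, 0]
    - [0.022, 0, -0.014, 0]
    - [0.024, 0, -0.012, 0]
    - [0.024, 0, -0.012, 0]
    - [0.025, 0, -0.01, 0]
    - [0.025, 0, -0.01, 0]
    - [0, 0, 0, 0]

```text
clock: 13.88
eef_pos: [0.6679, -0.1592, 0.1939]
tcp_rot: [-3.024, -0.85, -0.004]
force: [0.1, 0.6, 0.5]
finger_gap: -0.0002
gripper_force: 0.0
```

```bash
python3 -c "
from h import *
where()
for n in('scene','side'):
    c=camera(n)
    for r in place_of(c,'lid_front')[:1]:
        print(n,r['confidence'],np.round(r['uv'],1))
        for a in(50,60,65,70,80,90):
            o,ex,ey,th=st();x=.07-.162*np.cos(np.radians(a));print(a,proj(c,np.array([*(o+x*ex),.085+.162*np.sin(np.radians(a))])))
"
```

```text
t 13.88 S [ 0.0079 -0.0211] z 0.1939 yaw-th deg 0.1 tool z [ 0.002  0.001 -1.   ] F [0.1 0.6 0.5] gap -0.0
scene 0.88 [295.9 255.1]
50 [278.51189927 252.53987862]
60 [287.47434825 251.23466205]
65 [292.52973535 251.53844621]
70 [297.92647498 252.50607374]
80 [309.58534216 256.47493644]
90 [322.07752742 263.15114206]
side 0.73 [400.9 206.6]
50 [374.88412797 231.98199654]
60 [386.26989886 218.26492781]
65 [392.27251373 212.07029813]
70 [398.38737891 206.41016619]
80 [410.66973245 196.91166345]
90 [422.57090178 190.09779495]
```

Request:
jog_arm:
  increments:
    - [0.025, 0, -0.005, 0]
    - [0.025, 0, -0.005, 0]
    - [0.025, 0, 0, 0]
    - [0.025, 0, 0, 0]
    - [0.025, 0, 0, 0]
    - [0.025, 0, 0, 0]
    - [0.025, 0, 0, 0]
    - [0.025, 0, 0, 0]

```text
clock: 14.75
eef_pos: [0.7346, -0.1195, 0.1967]
tcp_rot: [-3.025, -0.846, 0.001]
force: [0.5, 0.2, -0.3]
finger_gap: -0.0001
gripper_force: 0.0
```

Request:
jog_arm:
  increments:
    - [0.015, 0, 0, 0]
    - [0, 0, 0, 0]
    - [0, 0, 0, 0]

```text
clock: 15.0
eef_pos: [0.7392, -0.1165, 0.1967]
tcp_rot: [-3.025, -0.847, 0.001]
force: [-0.0, -0.0, -0.1]
finger_gap: 0.0
gripper_force: 0.0
```

```bash
python3 -c "
from h import *
where()
for n in('scene','side'):
    c=camera(n)
    for r in place_of(c,'lid_front')[:1]:
        print(n,r['confidence'],np.round(r['uv'],1))
        for a in(80,90,100,110,115):
            o,ex,ey,th=st();x=.07-.162*np.cos(np.radians(a));print(a,proj(c,np.array([*(o+x*ex),.085+.162*np.sin(np.radians(a))])))
"
```

```text
t 15.0 S [ 0.091  -0.0217] z 0.1967 yaw-th deg 0.0 tool z [-0.001  0.    -1.   ] F [-0.  -0.  -0.1] gap 0.0
scene 0.61 [354.1 289.9]
80 [309.58534216 256.47493644]
90 [322.07752742 263.15114206]
100 [334.94798867 272.41100291]
110 [347.68063084 283.98431353]
115 [353.82495958 290.51404037]
side 0.92 [448.2 183.5]
80 [410.66973245 196.91166345]
90 [422.57090178 190.09779495]
100 [433.6085573  186.12064107]
110 [443.39329282 184.96748599]
115 [447.72313745 185.40748827]
```

The lid is open at about 115°. I'll refine the can position from the first pictures while raising the arm.

```bash
python3 -c "
from h import *
B=[]
for n,(u,v) in(('scene',(387,200)),('side',(298,167))):
    c=camera(n);im=cv2.imread('pics/%s0.png'%n).astype(int)
    m=((im[:,:,2]>110)&(im[:,:,1]<70)&(im[:,:,0]<70)).astype(np.uint8)
    k,l,s,ce=cv2.connectedComponentsWithStats(m)
    j=l[v,u];print(n,j,s[j]);B.append((c,[s[j][0],s[j][1],s[j][0]+s[j][2],s[j][1]+s[j][3]]))
t=np.linspace(0,2*np.pi,60)
def f(p):
    e=[]
    for c,b in B:
        q=np.array([proj(c,np.array([p[0]+r*np.cos(a),p[1]+r*np.sin(a),z])) for r,z in((.0155,.185),(.0155,.229),(.017,.229),(.017,.236)) for a in t])
        e+=list(np.r_[q.min(0),q.max(0)]-b)
    return np.array(e)
s=least_squares(f,[.525,.065]);print(s.x,s.fun.round(1),toS(s.x))
"
```

```text
scene 2 [380 186  16  30 351]
side 1 [286 127  19  55 739]
[0.51828977 0.08195545] [ 2.4 -2.7  5.4 -1.4  1.  21.8 -0.5 -2.4] [0.00526852 0.26268748]
```

Request:
jog_arm:
  increments:
    - [-0.03, 0, -0.08, 0]
    - [-0.03, 0, -0.08, 0]
    - [-0.03, -0.02, -0.07, 0]
    - [-0.03, -0.08, 0, 0]
    - [-0.03, -0.08, 0, 0]
    - [-0.03, -0.08, 0, 0]
    - [-0.03, -0.08, 0, 0]
    - [0, -0.08, 0, 0]

```text
clock: 15.97
eef_pos: [0.5777, -0.0177, 0.2899]
tcp_rot: [3.025, 0.842, -0.0]
force: [0.8, 0.0, 0.1]
finger_gap: 0.0
gripper_force: 0.0
```

Request:
jog_arm:
  increments:
    - [0, -0.08, 0, 0]
    - [0, -0.08, 0, 0]
    - [0, -0.08, 0, 0]
    - [0, -0.08, 0, 0]
    - [0, 0, 0, 0]
    - [0, 0, 0, 0]

```text
clock: 16.47
eef_pos: [0.513, 0.0943, 0.29]
tcp_rot: [3.024, 0.852, 0.002]
force: [0.6, -0.9, -0.7]
finger_gap: 0.0
gripper_force: 0.0
```

```bash
python3 -c "
from h import *
where()"
```

```text
t 16.47 S [0.0072 0.276 ] z 0.29 yaw-th deg 0.19 tool z [ 0.001  0.    -1.   ] F [ 0.6 -0.9 -0.7] gap 0.0
```

```bash
python3 -c "
from h import *
B=[(camera('scene'),[380,186,396,216],[0,1,2,3]),(camera('side'),[0,0,305,182],[2,3])]
t=np.linspace(0,2*np.pi,60)
def f(p):
    e=[]
    for c,b,k in B:
        q=np.array([proj(c,np.array([p[0]+r*np.cos(a),p[1]+r*np.sin(a),z])) for r,z in((.0155,.185),(.0155,.229),(.017,.229),(.017,.236)) for a in t])
        e+=list((np.r_[q.min(0),q.max(0)]-b)[k])
    return np.array(e)
s=least_squares(f,[.525,.065]);print(s.x,s.fun.round(1),toS(s.x))
"
```

```text
[0.520234   0.07300309] [-1.6 -1.5  1.3 -0.2  1.  -0.3] [0.00228105 0.25402723]
```

```bash
python3 -c "
from h import *
print(np.round(get_obs()['joint_positions'],2))"
```

```text
[ 0.05  0.29 -0.37  1.61  0.11  1.25 -1.37]
```

Request:
jog_arm:
  increments:
    - [0, -0.04, 0, 0.0192]
    - [0, 0, 0, 0.0192]
    - [0, 0, 0, 0.0192]
    - [0, 0, 0, 0.0192]
    - [0, 0, 0, 0.0192]
    - [0, 0, 0, 0.0192]
    - [0, 0, 0, 0.0192]

```text
clock: 17.15
eef_pos: [0.5064, 0.1046, 0.289]
tcp_rot: [3.104, -0.481, -0.0]
force: [-0.2, -0.6, 0.4]
finger_gap: 0.0001
gripper_force: 0.0
```

Request:
jog_arm:
  increments:
    - [0, 0, 0, 0.0192]
    - [0, 0, 0, 0.0192]
    - [0, 0, 0, 0.0192]
    - [0, 0, 0, 0.0192]
    - [0, 0, 0, 0.0192]
    - [0, 0, 0, 0.0192]
    - [0, 0, 0, 0]
    - [0, 0, 0, 0]

```text
clock: 17.82
eef_pos: [0.5061, 0.1053, 0.289]
tcp_rot: [2.74, -1.535, 0.0]
force: [-0.2, -0.5, -0.1]
finger_gap: 0.0001
gripper_force: 0.0
```

```bash
python3 -c "
from h import *
where()"
```

```text
t 17.82 S [0.007  0.2889] z 0.289 yaw-th deg -89.8 tool z [-0.    -0.001 -1.   ] F [-0.2 -0.5 -0.1] gap 0.0
```

Request:
jog_arm:
  increments:
    - [-0.03, 0.012, 0, 0]
    - [0, 0, 0.074, 0]
    - [0, 0, 0.074, 0]
    - [0, 0, 0.074, 0]
    - [0, 0, 0.073, 0]
    - [0, 0, 0, 0]
    - [0, 0, 0, 0]

```text
clock: 18.4
eef_pos: [0.4947, 0.1134, 0.1706]
tcp_rot: [2.739, -1.534, -0.003]
force: [0.3, 0.3, 0.5]
finger_gap: 0.0001
gripper_force: 0.0
```

```bash
python3 -c "
from h import *
where()
a=camera('scene')['color'][140:270,300:500];b=camera('side')['color'][110:240,220:420]
cv2.imwrite('pics/can1.png',cv2.resize(np.hstack([a,b]),None,fx=2,fy=2,interpolation=cv2.INTER_CUBIC)[:,:,::-1])"
```

```text
t 18.4 S [0.0015 0.3018] z 0.1706 yaw-th deg -89.8 tool z [-0.003 -0.001 -1.   ] F [0.3 0.3 0.5] gap 0.0
```

View pics/can1.png

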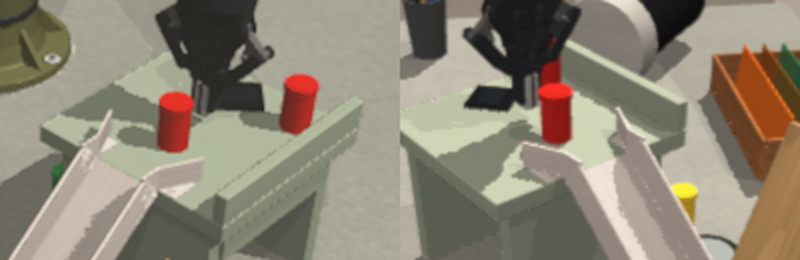

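The fingers stand right behind the can, in line with the chute (can base at about (173,145) in the left crop, finger tip at (203,108)). I'll push slowly.

Request:
jog_arm:
  increments:
    - [0.013, 0, 0, 0]
    - [0.013, 0, 0, 0]
    - [0.012, 0, 0, 0]
    - [0.012, 0, 0, 0]
    - [0.012, 0, 0, 0]
    - [0.012, 0, 0, 0]
    - [0.012, 0, 0, 0]
    - [0.012, 0, 0, 0]

```text
clock: 19.17
eef_pos: [0.5159, 0.0803, 0.1712]
tcp_rot: [-2.74, 1.537, 0.0]
force: [-0.6, 0.7, 0.4]
finger_gap: 0.0003
gripper_force: 0.4
```

Request:
jog_arm:
  increments:
    - [0.012, 0, 0, 0]
    - [0.012, 0, 0, 0]
    - [0.012, 0, 0, 0]
    - [0.012, 0, 0, 0]
    - [0, 0, 0, 0]

```text
clock: 19.58
eef_pos: [0.5262, 0.063, 0.1711]
tcp_rot: [2.738, -1.539, 0.001]
force: [-0.2, -0.1, 1.0]
finger_gap: -0.0001
gripper_force: 0.0
```

```bash
python3 -c "
from h import *
where()
a=camera('scene')['color'][140:270,300:500];b=camera('side')['color'][110:240,220:420]
cv2.imwrite('pics/can2.png',cv2.resize(np.hstack([a,b]),None,fx=2,fy=2,interpolation=cv2.INTER_CUBIC)[:,:,::-1])"
```

```text
t 19.58 S [0.0022 0.2423] z 0.1711 yaw-th deg -89.95 tool z [ 0.    -0.001 -1.   ] F [-0.2 -0.1  1. ] gap -0.0
```

View pics/can2.png

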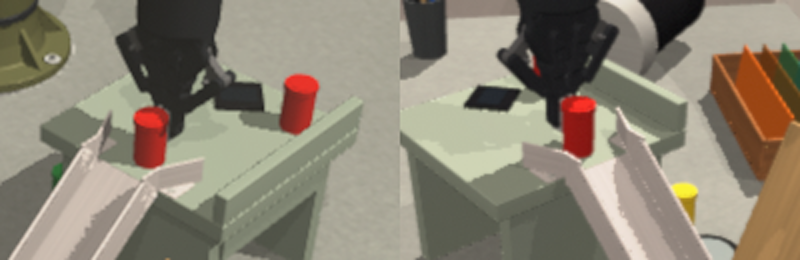

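The can is upright between the cheeks, at (150,138) in the left crop. I'll keep pushing over the edge.

Request:
jog_arm:
  increments:
    - [0.012, 0, 0, 0]
    - [0.012, 0, 0, 0]
    - [0.012, 0, 0, 0]
    - [0.012, 0, 0, 0]
    - [0.012, 0, 0, 0]
    - [0.012, 0, 0, 0]
    - [0.012, 0, 0, 0]
    - [0.012, 0, 0, 0]

```text
clock: 20.35
eef_pos: [0.546, 0.0309, 0.1712]
tcp_rot: [-2.74, 1.537, -0.0]
force: [0.3, -0.9, 0.7]
finger_gap: -0.0003
gripper_force: 0.0
```

Request:
jog_arm:
  increments:
    - [0.012, 0, 0, 0]
    - [0, 0, 0, 0]
    - [0, 0, 0, 0]
    - [0, 0, 0, 0]
    - [0, 0, 0, 0]
    - [0, 0, 0, 0]
    - [0, 0, 0, 0]
    - [0, 0, 0, 0]

```text
clock: 21.02
eef_pos: [0.5481, 0.0276, 0.1712]
tcp_rot: [-2.74, 1.537, 0.0]
force: [-0.1, -0.0, 0.3]
finger_gap: -0.0001
gripper_force: 0.0
```

```bash
python3 -c "
from h import *
where()
for n in('scene','side'):
    c=camera(n);save(c,n+'9.png');im=c['color'].astype(int)
    m=((im[:,:,0]>110)&(im[:,:,1]<70)&(im[:,:,2]<70)).astype(np.uint8)
    k,l,s,ce=cv2.connectedComponentsWithStats(m)
    for j in range(1,k):
        if s[j][4]>20:print(n,s[j],ce[j].round(),toS(atz(c,ce[j],.03)).round(3),toS(atz(c,ce[j],.21)).round(3))
    print([(round(r['confidence'],2),toS(atz(c,r['uv'],.03)).round(3)) for r in place_of(c,'film_can_center')])"
```

```text
t 21.02 S [0.0025 0.2007] z 0.1712 yaw-th deg -89.86 tool z [ 0.  0. -1.] F [-0.1 -0.   0.3] gap -0.0
scene [442 178  17  29 359] [450. 191.] [-0.067  0.608] [0.07  0.365]
scene [262 320  18  16 158] [272. 327.] [-0.042 -0.019] [ 0.089 -0.129]
scene [567 349  73  22 434] [603. 360.] [0.442 0.344] [0.471 0.157]
scene [553 350   7  13  22] [556. 356.] [0.379 0.293] [0.421 0.117]
[(0.75, array([0.188, 0.253])), (0.72, array([0.177, 0.343])), (0.57, array([-0.039, -0.037])), (0.39, array([-0.156,  0.27 ]))]
side [286 127   8  15  69] [289. 133.] [0.33  0.755] [0.086 0.4  ]
side [387 137  27  41 437] [399. 158.] [0.476 0.4  ] [0.187 0.155]
[(0.94, array([-0.162,  0.278])), (0.44, array([0.193, 0.254]))]
```

The can is down in the box. I'll raise the arm clear and check once it has settled.

Request:
jog_arm:
  increments:
    - [-0.02, 0, -0.05, 0]
    - [0, 0, -0.1, 0]
    - [-0.05, 0, -0.08, 0]
    - [0, 0, 0, 0]
    - [0, 0, 0, 0]
    - [0, 0, 0, 0]
    - [0, 0, 0, 0]
    - [0, 0, 0, 0]

```text
clock: 21.88
eef_pos: [0.5331, 0.0506, 0.2619]
tcp_rot: [2.738, -1.537, -0.003]
force: [0.1, -0.2, -0.5]
finger_gap: -0.0002
gripper_force: 0.0
```

Request:
jog_arm:
  increments:
    - [0, 0, 0, 0]
    - [0, 0, 0, 0]
    - [0, 0, 0, 0]
    - [0, 0, 0, 0]
    - [0, 0, 0, 0]
    - [0, 0, 0, 0]
    - [0, 0, 0, 0]
    - [0, 0, 0, 0]

```text
clock: 22.55
eef_pos: [0.5336, 0.0513, 0.2632]
tcp_rot: [-2.74, 1.537, -0.0]
force: [0.0, -0.7, -0.3]
finger_gap: 0.0002
gripper_force: 0.0
```

```bash
python3 -c "
from h import *
where()
for i in range(2):
    c=camera('scene');im=c['color'].astype(int)
    m=((im[:,:,0]>110)&(im[:,:,1]<70)&(im[:,:,2]<70)).astype(np.uint8)
    k,l,s,ce=cv2.connectedComponentsWithStats(m)
    for j in range(1,k):
        if s[j][4]>20:print(s[j],ce[j].round(1),toS(atz(c,ce[j],.03)).round(3))
    print([np.round(r['uv']) for r in place_of(c,'lid_front')])
cv2.imwrite('pics/f.png',cv2.resize(c['color'][150:420,130:490],None,fx=2,fy=2)[:,:,::-1])"
```

```text
t 22.55 S [0.0024 0.2285] z 0.2632 yaw-th deg -89.88 tool z [ 0.  0. -1.] F [ 0.  -0.7 -0.3] gap 0.0
[442 178  17  29 353] [449.7 191.1] [-0.067  0.608]
[262 320  18  16 162] [271.9 327.3] [-0.042 -0.019]
[567 349  73  22 421] [603.2 359.4] [0.443 0.345]
[553 350   8  13  23] [556.3 356. ] [0.379 0.294]
[array([352., 292.])]
[442 178  17  29 354] [449.7 191.1] [-0.067  0.608]
[262 320  18  16 162] [271.9 327.3] [-0.042 -0.019]
[567 349  73  22 422] [603.1 359.4] [0.443 0.345]
[553 350   8  13  22] [556.4 355.7] [0.379 0.295]
[array([354., 291.])]
```

View pics/f.png

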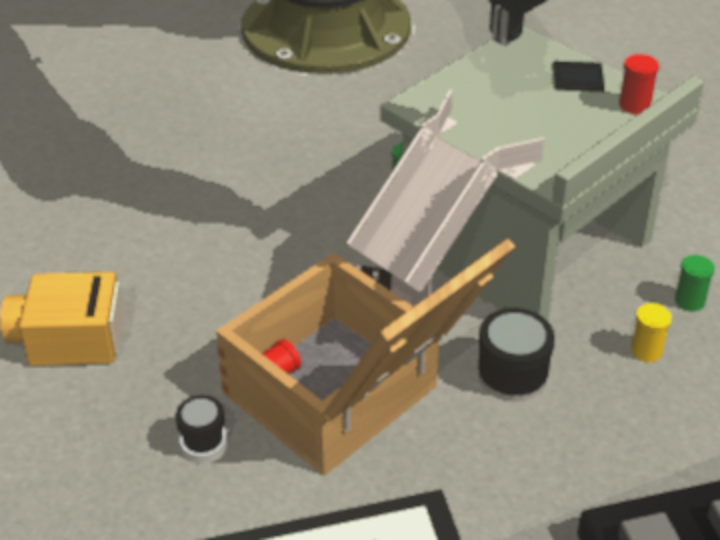

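The red can lies at rest in the box at (285,358), the lid leans open on its stays, and the other things stand where they were.

```bash
python3 -c "
from bench import *
print(close_job())"
```

```text
the job is handed in; nothing more can be done
None
```

The lid leans open on its stays at about 115°, the film can went down the chute and lies at rest in the box, nothing else looked moved in the last picture, and the job is handed in (the verdict was not reported back).

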